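Switch on the grey-scale reader and check the grey card

TASK

Check the grey card for the copy stand: turn the selector knob on the sloping console clockwise from its left mark through two clicks, so that it sits in its right-hand click position, and let go. Then take the hand reader from its cradle and, holding it upright, press its spring nose gently in on the centre of the white end patch, then of the middle patch, then of the black end patch of the card. Stand the reader back in its cradle, and do not disturb the other things on the desk.

Things in the scene. Friction and masses are not known exactly. Their poses are not given: they have to be found in the camera images.
- console: Light grey case, 200 deep (x) x 220 wide (y) x 144 high, fixed; origin under its centre, x away from its front. Above a 35 mm high front a dark panel slopes up at 35 degrees from level for 190 mm. Display at the panel's upper left, pointer knob at its right. Three white ticks round the knob, 60 degrees apart, mark its click positions: left (start), middle (straight up the slope), right (goal).
- selector_grip (a point): Black pointer knob on the sloping panel: the point on its axis at the top of its grip bar. z: the turning axis, out of the panel, leaning 35 degrees from vertical to the console's front. x: along the bar to its pointer end (white line). Bar 12 wide, 40 long (45 with the point), 22 high, on a round skirt 46 in diameter, 8 thick (its top is 22 mm below this point, the panel 32 mm below).
- selector (a joint): Turn of the knob, rad, growing clockwise seen from outside the panel: 0 = left click position (start), 1.05 = middle, 2.09 = right; stops 0.1 beyond each end. A click spring holds it: leaving a position takes about 0.16 N m, then less and less up to the hump midway to the next (0.52 and 1.57 rad). Let go before the hump it springs back; past the hump it snaps into the next position.
- cradle: Dark block, 72 (x) x 64 (y) x 46 high, fixed, with a rectangular pocket 35 (x) x 29 (y), 26 deep, in its top that holds the reader upright; the pocket's floor is 20 mm above the desk, with a 15 mm square hole for the reader's nose. Origin at the centre of the underside.
- reader: Hand reader: upright light grey body, 31 (x) x 25 (y), 116 high, tapered dark ends, about 0.14 kg. Origin at the centre of its lower shoulder, z up along the body; flat sides from 12 to 102 mm above the origin. Below the shoulder a steel spring nose sticks out 16 mm. In the cradle its origin is 20 mm above the desk and its x, y are along the cradle's.
- nose_tip (a point): Centre of the flat end of the reader's nose, a steel pin of 10 mm diameter, 16 mm below the reader's origin when not pressed.
- nose (a joint): How far the nose is pushed up into the reader, m: 0 free to 0.005 at its stop; the spring gives 1.5 N at first, 4 N at the stop. A reading needs the nose in by 0.0015 or more, for 0.2 s.
- card: Grey-scale card, 48 (x) x 186 (y) x 4 mm, fixed flat on the desk, with a row of five patches along y, 34 x 31 mm each at 35 mm pitch, from white at its +y end through greys to black at its -y end. Origin at the centre of the underside.
- patch_white (a point): Centre of the white end patch, on the card's upper face.
- patch_mid (a point): Centre of the middle (third) patch, on the card's upper face.
- patch_black (a point): Centre of the black end patch, on the card's upper face.
- weight_a: Bystander: steel sheet weight, 110 x 28 x 16 with a 14 mm stub on top, origin under its centre.
- weight_b: Bystander: a second such steel weight.
- glue: Bystander: white bottle, 42 diameter, 115 high, origin under its centre.
- lens_cap: Bystander: black lens cap, 72 diameter, 11 high, origin under its centre.
- magnifier: Bystander: domed desk magnifier, 64 diameter, 29 high, origin under its centre.
- brush: Bystander: small brush lying on its side, 170 long, along its x, about 20 high, origin under its centre.
- slip_box: Bystander: small cardboard box, 60 x 85 x 39, origin under its centre.
There are look-alikes about, which are no part of the job. What is shaped like the reader but pink or yellow is not meant.

How it is judged:
By the outcome, as a careful person would: the job done as asked, in the order asked, and still so for the second after the job is handed in, with the robot touching nothing.
It also fails if it takes over 64 s, if anything falls off the work surface, if the arm or the gripper's body presses on something with over 40 N, if the wrist force passes 120 N, or if a joint passes its speed limit or range.

ROBOT

A 7-joint arm with a two-finger parallel gripper is mounted at the origin on the work surface. World frame = base frame: x ahead of the robot, y to its left, z up, the work surface at z = 0. Lengths are in mm, angles in rad, forces in N, time in s.
With the tool pointing down it reaches from about 400 to 850 mm from the base axis. Payload 10.4 kg.
Tool frame: the origin (TCP) lies on the centre line of the jaws, within the pads' length; the fingertips stand 11 mm ahead of it and the grasp point (between the pads) lies 8 mm behind it (ctrl.finger_overhang is the distance from the TCP to the fingertips, in mm); z points along the fingers, y is the line along which they close (so a half turn about z gives the same grasp; the last joint's range is limited). The gripper opens to 85 mm and grips with 20 to 120 N. Pads are 22 mm wide; open, the fingers measure 114 mm over their backs; the gripper's body (76 mm by 85 mm) begins 54 mm behind the grasp point. The pads swing forward as they close: fully open they stand 13 mm farther back than shut.
Start: joints at [-1.161, 0.332, -0.065, 1.46, 0.022, 1.35, -0.088], TCP at [262.124, 567.398, 242.338] pointing down, gripper open.
Joint ranges: [-2.6, 2.6], [-0.5, 2.12], [-1.47, 1.34], [0.16, 2.42], [-1.27, 4.41], [0.06, 2.06], [-2.6, 2.6]. Speed limits (rad/s): [2.22, 2.22, 2.79, 2.79, 3.14, 3.14, 3.14].

INTERFACE

Orientations are given as a unit quaternion [w, x, y, z].
In Python, from plant import ctrl, read_camera, get_calibration, workorder, finder, telemetry gives the robot as it stands. Calls block until the motion is done:
- ctrl.reach(position, orientation): joint-space move of the TCP to a pose.
- ctrl.line_to(position, ori=None, vel=150, f_stop=None): straight line of the TCP; ori=None keeps the orientation; vel is the mean speed in mm/s. With f_stop (N) it stops when the force on the tool has changed by that much, and returns True; else False.
- ctrl.move_joints(angles): joint-space move.
- ctrl.open_jaws() and ctrl.close_gripper(): open the fingers fully, or close them until they stop; the grip force is fixed at half the most.
- ctrl.wait(seconds).
- ctrl.inverse_kinematics(position, orientation): joint angles nearest the present ones, or None.
- read_camera(name): name is "scene" or "top"; returns (picture, depth): 480x640x3 uint8, red, green, blue; 480x640 float32, mm along the optical axis (not along the pixel's ray), 0 where there is no reading.
- get_calibration(name): a dict with "fx", "fy", "cx", "cy" (pixels), "extrinsics" (4x4, takes a point from camera to world coordinates). Camera axes: x right, y up, looking along -z (the intrinsics and any distortion apply to the point x, -y, -z); pixel columns grow to the right and rows downward; lengths in mm; the calibration is good to about 2 mm. A picture is of the moment at which its call begins. get_calibration takes no time and is no camera call.
A pose or a line that the arm cannot do raises ctrl.IKError and nothing moves.
- workorder.job_done(): hands the job in; it is judged then, once.
Trained networks look in the newest picture that a camera, given by its name, has taken for a name from the list of things; names that differ only in an ending like _2 or _b are one class to them, and where a whole thing is asked for, a point or a joint stands for the part that bears it (a point fixed in the world has none). Each returns a list of dicts, best first, with "score" (0 to 1); they miss things now and then, are a little off and sometimes report something else, mostly with a low value. They report only what shows in the picture. A call takes as long as a camera call. They do not tell look-alikes from the thing itself.
- finder.outline_of(camera, label): "mask" (480x640 bool, what is visible of it) and "pixel" ([column, row] in pixels, amid what is visible of it).
- finder.tip_of(camera, label): "pixel" ([column, row] in pixels: a listed point, or the origin of a listed thing).
Readings, each from a call of its own:
- telemetry.get_time(): time.
- telemetry.get_joint_pos(): joint angles.
- telemetry.get_qd(): joint speeds.
- telemetry.get_tau(): joint torques, N m.
- telemetry.get_eef_pos(): TCP position.
- telemetry.get_tcp_rot(): TCP orientation.
- telemetry.get_ft_force(): force on the tool from outside, world axes, zero at the start.
- telemetry.get_ft_torque(): the same for the moment, N m.
- telemetry.get_finger_gap(): finger opening in mm.
- telemetry.get_finger_force(): force on a finger pad.
Only numpy, scipy, OpenCV 4.12 (cv2) and the standard library are available. Lean on these libraries where they do the work, as an engineer would, in place of code of your own. Each camera call takes 0.05 s, during which the arm holds its last target. There are 200 camera calls.

## Working session

There is one attempt and no reset: what is moved stays moved. The work goes in short steps, each a Python script; the robot and the scene stay as the last script left them, time stands still between calls to the robot, and variables do not carry over. Pictures are saved under pics/ and viewed, at most 10 in all, crops included, and the job is handed in when it is done.

```bash
mkdir -p pics; ls; python3 - <<'E'
from plant import ctrl, read_camera, get_calibration, finder, telemetry
import cv2,numpy as np
for n in("scene","top"):
    p,d=read_camera(n); cv2.imwrite(f"pics/{n}0.png",p[:,:,::-1]); np.save(f"{n}0.npy",d)
    c=get_calibration(n); print(n,{k:(np.round(v,3).tolist()) for k,v in c.items()})
    for l in("selector_grip","reader","cradle","card","patch_white","patch_mid","patch_black","console","nose_tip"):
        print(l,[(np.round(r["pixel"]).tolist(),round(r["score"],2)) for r in finder.tip_of(n,l)])
print(telemetry.get_time(),telemetry.get_tcp_rot(),ctrl.finger_overhang)
E
```

```text
pics
scene {'fx': 558.329, 'fy': 558.329, 'cx': 314.956, 'cy': 234.578, 'extrinsics': [[-0.676, -0.605, 0.421, 1183.97], [0.737, -0.544, 0.401, 517.025], [-0.014, 0.581, 0.814, 1213.891], [0.0, 0.0, 0.0, 1.0]]}
selector_grip [([386.0, 266.0], 0.64), ([212.0, 207.0], 0.38)]
reader [([281.0, 171.0], 0.94), ([252.0, 194.0], 0.93), ([331.0, 179.0], 0.78)]
cradle [([279.0, 180.0], 0.59)]
card [([340.0, 221.0], 0.61)]
patch_white [([364.0, 230.0], 0.96), ([387.0, 264.0], 0.71), ([213.0, 171.0], 0.19)]
patch_mid [([334.0, 221.0], 0.96)]
patch_black [([317.0, 204.0], 0.58), ([334.0, 221.0], 0.15)]
console [([386.0, 314.0], 0.71)]
nose_tip []
top {'fx': 613.88, 'fy': 613.88, 'cx': 306.292, 'cy': 238.887, 'extrinsics': [[0.013, 0.995, -0.102, 449.646], [-1.0, 0.014, 0.005, -38.104], [0.006, 0.102, 0.995, 1415.184], [0.0, 0.0, 0.0, 1.0]]}
selector_grip [([211.0, 246.0], 0.7)]
reader [([413.0, 295.0], 0.67), ([416.0, 244.0], 0.65), ([358.0, 332.0], 0.47)]
cradle [([409.0, 294.0], 0.83)]
card [([316.0, 290.0], 0.58)]
patch_white [([284.0, 291.0], 0.71)]
patch_mid [([317.0, 288.0], 0.66)]
patch_black [([348.0, 288.0], 0.61)]
console [([192.0, 226.0], 0.66)]
nose_tip []
1.0 [2.27107383e-06 2.14719168e-01 9.76675831e-01 3.06429824e-05] 11.0
```

View pics/scene0.png

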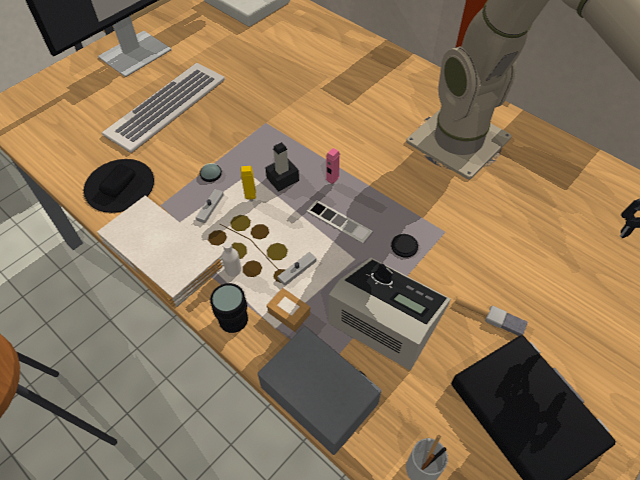

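View pics/top0.png

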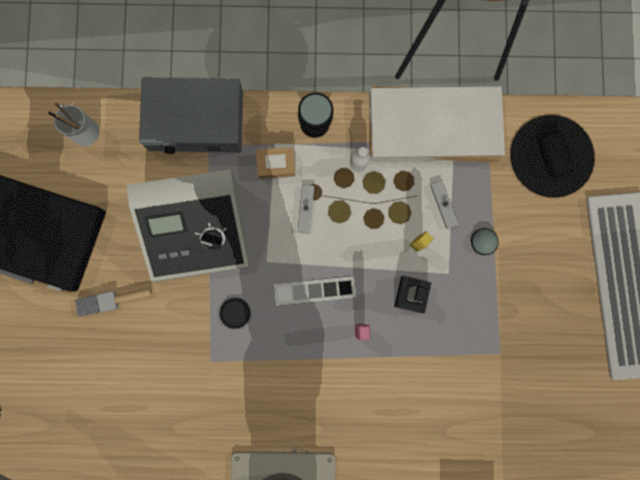

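The scene view shows the grey reader in the dark cradle at scene (281,171) / top (413,295). Two others could be taken for it: yellow at scene (249,183) / top (422,241) and pink at (332,166) / (363,332). By the description I choose the grey one. The knob is at scene (381,272) / top (212,238), and the card runs white at top (284,293) to black at (345,288).

```bash
cat > h.py <<'E'
import numpy as np,cv2
from plant import ctrl, read_camera, get_calibration, finder, telemetry, workorder
def cloud(n,d):
    c=get_calibration(n); v,u=np.mgrid[:480,:640]
    P=np.stack([(u-c["cx"])/c["fx"]*d,-(v-c["cy"])/c["fy"]*d,-d],-1)
    E=np.array(c["extrinsics"]); W=P@E[:3,:3].T+E[:3,3]; W[d<=0]=np.nan; return W
def at_z(n,px,z):
    c=get_calibration(n);E=np.array(c["extrinsics"])
    r=E[:3,:3]@np.array([(px[0]-c["cx"])/c["fx"],-(px[1]-c["cy"])/c["fy"],-1]); return E[:3,3]+r*(z-E[2,3])/r[2]
def proj(n,p):
    c=get_calibration(n);E=np.array(c["extrinsics"]);q=E[:3,:3].T@(np.array(p)-E[:3,3])
    return np.array([c["cx"]-c["fx"]*q[0]/q[2],c["cy"]+c["fy"]*q[1]/q[2]])
E
python3 - <<'E'
from h import *
np.set_printoptions(precision=1,suppress=True)
for n in("scene","top"):
    d=np.load(n+"0.npy");W=cloud(n,d);print("==",n,get_calibration(n).keys())
    p=cv2.imread(f"pics/{n}0.png")
    t=at_z(n,(212,238) if n=="top" else (381,272),120);print("knob approx",t)
    read_camera(n)
    for l,z in(("patch_white",4),("patch_mid",4),("patch_black",4),("card",0),("cradle",0),("reader",20)):
        for r in finder.tip_of(n,l)[:3]: print(l,round(r["score"],2),at_z(n,r["pixel"],z))
    for l in("cradle","card","reader","console"):
        for r in finder.outline_of(n,l)[:2]:
            m=r["mask"]&np.isfinite(W[...,2]); X=W[m]
            print(l,round(r["score"],2),r["pixel"],"n",m.sum(),"med",np.median(X,0),"zpct",np.percentile(X[:,2],[2,50,98]))
            zz={"cradle":(40,52),"card":(-4,12),"reader":(70,150),"console":(137,160)}[l]
            k=(X[:,2]>zz[0])&(X[:,2]<zz[1])
            if k.sum()>5: print("   rect",k.sum(),cv2.minAreaRect(X[k][:,:2].astype(np.float32)),X[k].mean(0))
    # table z
    s=W[np.isfinite(W[...,2])&(np.abs(W[...,2])<8)];print("table z",np.median(s[:,2]))
    # panel
    m=finder.outline_of(n,"console")[0]["mask"];X=W[m&np.isfinite(W[...,2])];X=X[(X[:,2]>40)&(X[:,2]<140)]
    best=None;rng=np.random.default_rng(0)
    for i in range(300):
        a=X[rng.choice(len(X),3,False)];nn=np.cross(a[1]-a[0],a[2]-a[0]);L=np.linalg.norm(nn)
        if L<1:continue
        nn/=L;k=np.abs((X-a[0])@nn)<2
        if best is None or k.sum()>best.sum():best=k
    Q=X[best];c=Q.mean(0);nn=np.linalg.svd(Q-c,full_matrices=False)[2][2];nn*=np.sign(nn[2])
    print("panel n",np.round(nn,3),"c",c,"slope",np.degrees(np.arccos(nn[2])),"yaw up-slope",np.degrees(np.arctan2(-nn[1],-nn[0])),best.sum())
    h=(W-c)@nn
    k=(np.abs(np.nan_to_num(h,nan=99)-28)<9)&(np.linalg.norm(W[...,:2]-t[:2],axis=-1)<50)
    print("knob pts",k.sum(),W[k].mean(0),np.percentile(h[k],[50,90,98]));v=W[k]-W[k].mean(0);print(np.linalg.svd(v,full_matrices=False)[1:])
a=cv2.resize(cv2.imread("pics/scene0.png")[240:320,330:450],None,fx=4,fy=4,interpolation=2)
b=cv2.resize(cv2.imread("pics/top0.png")[200:280,160:260],None,fx=4,fy=4,interpolation=2)[:, :320]
c=cv2.resize(cv2.imread("pics/scene0.png")[130:200,230:350],None,fx=4,fy=4)
b2=cv2.resize(cv2.imread("pics/top0.png")[265:325,380:440],None,fx=4,fy=4)
o=np.zeros((600,800,3),np.uint8);o[:320,:480]=a;o[:320,480:]=b;o[320:,:480]=c;o[330:570,500:740]=b2
cv2.imwrite("pics/crop1.png",o)
E
```

```text
== scene dict_keys(['fx', 'fy', 'cx', 'cy', 'extrinsics'])
knob approx [595.  161.4 120. ]
patch_white 0.74 [463.6   5.3   4. ]
patch_mid 0.73 [492.4 -74.2   4. ]
patch_black 0.81 [ 478.4 -131.5    4. ]
card 0.7 [479.5 -65.9   0. ]
cradle 0.69 [ 484.5 -286.6    0. ]
reader 0.84 [ 476.2 -291.3   20. ]
reader 0.67 [ 398.8 -165.4   20. ]
reader 0.56 [ 586.8 -293.1   20. ]
cradle 0.61 [277.9, 173.5] n 592 med [ 492.1 -263.9   37.4] zpct [ 1.3 37.4 49.2]
   rect 262 ((476.34100341796875, -284.1930236816406), (70.56465148925781, 73.70313262939453), 78.17053985595703) [ 483.8 -278.8   44.4]
card 0.59 [337.3, 220.9] n 1014 med [480.4 -65.3   2.6] zpct [-3.3  2.6  8.4]
   rect 1001 ((479.27813720703125, -65.9268798828125), (55.059661865234375, 191.96849060058594), 6.505285739898682) [480.8 -64.5   2.6]
reader 0.9 [334.6, 162.9] n 410 med [ 402.5 -158.9   86.9] zpct [ 13.6  86.9 132.1]
   rect 255 ((396.0657958984375, -165.7004852294922), (34.480247497558594, 27.60687255859375), 4.384549617767334) [ 399.  -162.2  107. ]
reader 0.82 [279.5, 156.3] n 349 med [ 481.4 -277.1   97.7] zpct [ 43.4  9
[... 2022 characters left out ...]
581.1 -289.9  124.6] zpct [ 30.2 124.6 136.8]
   rect 219 ((584.7234497070312, -295.0183410644531), (24.318737030029297, 30.38137435913086), 45.275856018066406) [ 582.2 -291.9  120.4]
console 0.69 [186.7, 222.4] n 10367 med [612.6 206.1 109. ] zpct [ 35.4 109.  148. ]
   rect 2816 ((675.24072265625, 220.1170654296875), (70.50286102294922, 220.2755584716797), 10.450889587402344) [679.3 220.1 143.6]
table z 0.9543996404419204
panel n [-0.6 -0.1  0.8] c [588.4 206.4  91.9] slope 35.054760333746145 yaw up-slope 10.242517204756945 3792
knob pts 149 [572.7 158.3 110.4] [29.4 34.1 35.7]
(array([153.9,  57.7,  39.5]), array([[-0.3, -0.9, -0.3],
       [-0.9,  0.1,  0.4],
       [ 0.3, -0.3,  0.9]]))
```

View pics/crop1.png

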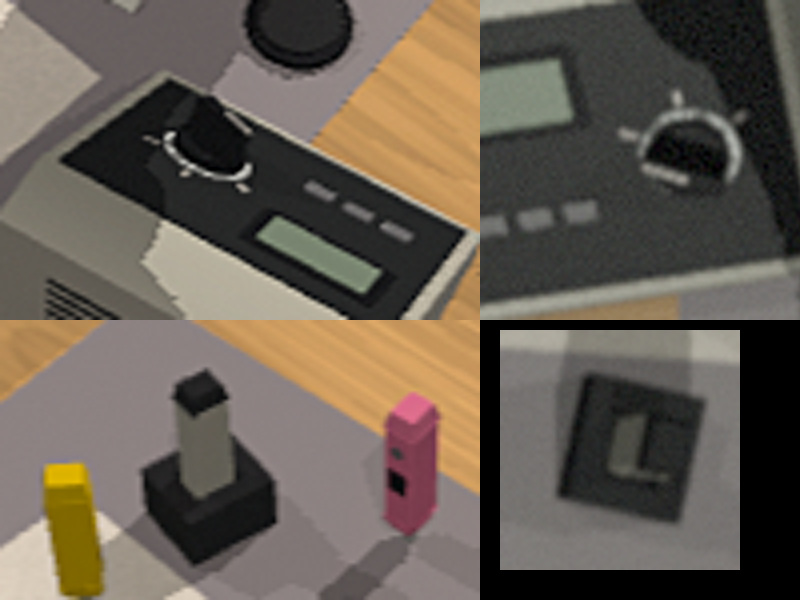

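The crop confirms the grey reader in the dark cradle. The knob's white pointer line, at top (207,243), points to the left tick. Ticks in the top view are at (197,233), (209.5,224.5) and (225,228.8). Next I compute the knob centre three ways and check the IK.

```bash
cat >> h.py <<'E'
from scipy.spatial.transform import Rotation as R
YAW=np.radians(9.9)
def panel_axes():
    u=np.array([np.cos(YAW)*np.cos(np.radians(35)),np.sin(YAW)*np.cos(np.radians(35)),np.sin(np.radians(35))])
    w=np.array([-np.sin(YAW),np.cos(YAW),0]); return u,w,np.cross(u,w)
def quat(x,z):
    q=R.from_matrix(np.stack([x,np.cross(z,x),z],1)).as_quat(); return [q[3],*q[:3]]
def down(yaw): # tool down, tool x at world yaw
    return quat(np.array([np.cos(yaw),np.sin(yaw),0]),np.array([0,0,-1.]))
E
python3 - <<'E'
from h import *
np.set_printoptions(precision=1,suppress=True)
u,w,n=panel_axes();print(n)
def hit(cam,px,c0,h):
    c=get_calibration(cam);E=np.array(c["extrinsics"])
    r=E[:3,:3]@np.array([(px[0]-c["cx"])/c["fx"],-(px[1]-c["cy"])/c["fy"],-1])
    return E[:3,3]+r*((c0+n*h-E[:3,3])@n)/(r@n)
cs={"top":np.array([588.4,206.4,91.9]),"scene":np.array([598.1,213.6,95.6])}
tk={"top":[(197,233),(209.5,224.5),(225,228.75)],"scene":[(390.75,286.75),(376.25,283.75),(367.5,275)]}
for cam in cs:
    c0=cs[cam]
    T=np.array([hit(cam,p,c0,0) for p in tk[cam]])
    q=np.c_[(T-c0)@u,(T-c0)@w]; A=np.c_[2*q,np.ones(3)];s=np.linalg.solve(A,(q**2).sum(1))
    print(cam,"ticks uv",q.tolist(),"centre grip",c0+u*s[0]+w*s[1]+32*n,"ang",np.degrees(np.arctan2(*(q-s[:2]).T[::-1])))
    # perspective-free: known geometry, middle tick: centre from left-right chord
    L,M,Rr=q; r=np.linalg.norm(L-Rr)/np.sqrt(3);mid=(L+Rr)/2;print("  chord",c0+u*(mid[0]-r/2)+w*mid[1]+32*n,"r",r)
    read_camera(cam)
    for k in range(3):
        rr=finder.tip_of(cam,"selector_grip")
        print("  net",[(np.round(x["pixel"],1),round(x["score"],2),hit(cam,x["pixel"],c0,32)) for x in rr[:1]]); read_camera(cam)
    W=cloud(cam,np.load(cam+"0.npy"));h=(W-c0)@n;g=np.array([574,157,111]) 
    k=(np.abs(h-32)<4)&(np.linalg.norm(W-g,axis=-1)<45);k2=(np.abs(h-10)<3.5)&(np.linalg.norm(W-g+32*n,axis=-1)<45)
    print("  top pts",k.sum(),W[k].mean(0),"rect",cv2.minAreaRect(np.c_[(W[k]-c0)@u,(W[k]-c0)@w].astype(np.float32)))
    c=cv2.minAreaRect(np.c_[(W[k]-c0)@u,(W[k]-c0)@w].astype(np.float32))[0];print("  ->",c0+c[0]*u+c[1]*w+32*n)
g=np.array([574,157,110.])
for s in(1,-1):
    for a in(60,0,-60):
        b=s*(u*np.cos(np.radians(a))+w*np.sin(np.radians(a)))
        print(s,a,[None if (j:=ctrl.inverse_kinematics((g+h*n).tolist(),quat(b,-n))) is None else np.round(j,2) for h in (-6,60)])
print(telemetry.get_time())
E
```

```text
[-0.6 -0.1  0.8]
top ticks uv [[4.4428776504797245, -15.319743829102478], [19.998588323368594, -45.79565381995382], [3.9974564037133185, -76.37831049442111]] centre grip [564.1 155.8 108.1] ang [ 54.2  -0.2 -55.1]
  chord [567.4 156.2 110.4] r 35.253117891945536
  net [(array([210.4, 247.8]), 0.74, array([561.8, 160.1, 107.1]))]
  net [(array([211.2, 247.1]), 0.56, array([563.3, 158.4, 107.9]))]
  net [(array([212.1, 242.2]), 0.6, array([573.2, 155.8, 114.4]))]
  top pts 93 [570.3 158.2 111.9] rect ((-9.581928253173828, -43.84542465209961), (44.015323638916016, 13.298399925231934), 58.763301849365234)
  -> [570.1 158.7 112.6]
scene ticks uv [[-6.705262266937021, -19.04323180914261], [14.870741296395906, -48.49393661790192], [-4.845400673131255, -79.83768348525324]] centre grip [574.2 158.9 111.6] ang [ 70.2   2.3 -66.6]
  chord [569.7 158.5 108.4] r 35.11611424852824
  net [(array([385.8, 264.7]), 0.66, array([562.2, 151.5, 102.4]))]
  net [(array([383.4, 265.5]), 0.84, array([571. , 150.6, 108.4]))]
  net [(array([385.7, 265.6]), 0.54, array([565.9, 153.8, 105.2]))]
  top pts 43 [574.6 160.  110.5] rect ((-17.660083770751953, -49.94396209716797), (37.5765380859375, 14.18504810333252), 61.19844055175781)
  -> [574.4 158.8 111.7]
1 60 [array([-0.6,  0.1,  0.2,  2.2,  0.5,  0.3, -1.2]), array([-0.6, -0.1,  0.1,  2.3,  0.4,  0.4, -1.1])]
1 0 [array([-0.3,  0.1, -0.1,  2.2,  0.6,  0.3, -2.3]), array([-0.3, -0.1, -0.1,  2.2,  0.4,  0.4, -2.1])]
1 -60 [array([-1.6,  0.2,  1.3,  2.2, -0.3,  0.2, -2.5]), array([ 1.1, -0.2, -1.4,  2.2, -0.3,  0.4, -2.6])]
-1 60 [array([-0.6,  0.1,  0.2,  2.2,  0.5,  0.3,  1.9]), array([-0.8, -0.1,  0.3,  2.3,  0.5,  0.4,  2. ])]
-1 0 [array([-0.7,  0.1,  0.3,  2.2,  0.5,  0.3,  0.9]), array([-0.8, -0.1,  0.3,  2.3,  0.5,  0.4,  0.9])]
-1 -60 [array([-0.7,  0.1,  0.3,  2.2,  0.5,  0.3, -0.1]), array([-0.8, -0.1,  0.3,  2.3,  0.5,  0.4, -0.1])]
2.9
```

```bash
python3 - <<'E'
from h import *
np.set_printoptions(precision=2,suppress=True)
u,w,n=panel_axes();g=np.array([570.5,156.5,110.5])
b=-(u*.5+w*np.sqrt(.75));q=quat(b,-n)
T=telemetry
ctrl.reach((g+90*n).tolist(),q);print(T.get_time(),T.get_joint_pos())
print("contact",ctrl.line_to((g-6*n).tolist(),q,vel=80,f_stop=12),T.get_time(),T.get_eef_pos(),(T.get_eef_pos()-g)@n)
f0=T.get_ft_force();ctrl.close_gripper();f=T.get_ft_force()-f0
print("gap",T.get_finger_gap(),T.get_finger_force(),"f along y,x,n",f@np.cross(-n,b),f@b,f@n,T.get_ft_torque(),T.get_time())
p,_=read_camera("scene");cv2.imwrite("pics/k1.png",cv2.resize(p[180:330,280:480,::-1],None,fx=3,fy=3)[:, :,:])
E
```

```text
4.7 [-0.81 -0.21  0.32  2.28  0.49  0.52  1.95]
contact False 6.05 [573.92 157.13 105.97] -5.709560888790059
gap 10.798599313989817 59.226157665252686 f along y,x,n 11.135796748951234 -0.6367247586221838 16.350136088639253 [0.48 2.67 0.57] 6.7167
```

View pics/k1.png

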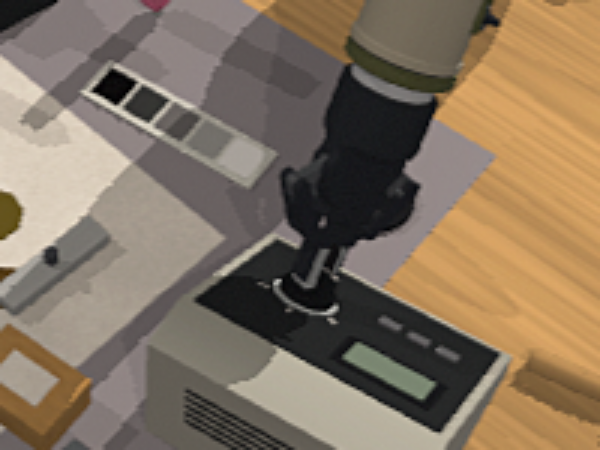

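The bar is between the pads (gap 10.8 mm) with the knob at picture (310,285). Turning now.

```bash
python3 - <<'E'
from h import *
np.set_printoptions(precision=2,suppress=True)
u,w,n=panel_axes();T=telemetry
j=np.array(T.get_joint_pos())
for d in(-1.05,-1.06):
    j[6]+=d;ctrl.move_joints(j.tolist());print(T.get_time(),T.get_ft_force(),T.get_ft_torque()@n,T.get_finger_gap(),T.get_joint_pos()[6])
ctrl.open_jaws();p=np.array(T.get_eef_pos())
ctrl.line_to((p+80*n).tolist(),vel=120);print(T.get_time())
for c in("scene","top"):
    a,_=read_camera(c);cv2.imwrite(f"pics/{c}2.png",a[:,:,::-1])
a=cv2.resize(cv2.imread("pics/scene2.png")[240:320,330:450],None,fx=3,fy=3);b=cv2.resize(cv2.imread("pics/top2.png")[200:280,160:260],None,fx=3,fy=3)
cv2.imwrite("pics/k2.png",np.hstack([a,b]))
E
```

```text
7.75 [-5.04  0.87  3.58] -0.06729882924172838 10.371212496696312 0.9255159451576522
8.7417 [-5.32  1.6   3.52] 0.013715884300201542 10.727134870539642 -0.13345542212314995
10.2667
```

View pics/k2.png

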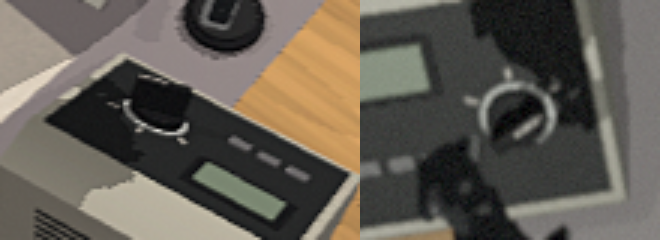

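The white line at crop (528,128) points to the right tick, so the knob is set. Now the reader.

```bash
python3 - <<'E'
from h import *
np.set_printoptions(precision=2,suppress=True)
T=telemetry;c=np.array([473,-285.,0]);yaw=np.radians(-13.5)
best=None
for y in(yaw,yaw+np.pi):
    J=[ctrl.inverse_kinematics(p,down(y)) for p in([480,0,260],[473,-285,87],[466,7,90],[482,-135,90])]
    print(np.degrees(y),[None if j is None else np.round(j,2) for j in J])
    if all(j is not None for j in J):
        m=max(abs(j[6]) for j in J)
        if best is None or m<best[0]:best=(m,y)
q=down(best[1]);print(best)
ctrl.reach([500,20,250],q);ctrl.reach([473,-285,195],q);print(T.get_time())
print("contact",ctrl.line_to([473,-285,87],q,vel=100,f_stop=10),T.get_eef_pos(),T.get_time())
f0=T.get_ft_force();ctrl.close_gripper();print("gap",T.get_finger_gap(),T.get_ft_force()-f0,T.get_ft_torque(),T.get_time())
np.save("q.npy",q)
for c in("scene","top"):
    a,_=read_camera(c);cv2.imwrite(f"pics/{c}3.png",a[:,:,::-1])
a=cv2.resize(cv2.imread("pics/scene3.png")[90:210,220:340],None,fx=4,fy=4)[:,:400];b=cv2.resize(cv2.imread("pics/top3.png")[240:360,360:460],None,fx=4,fy=4)
cv2.imwrite("pics/r3.png",np.hstack([a,b]))
E
```

```text
-13.5 [array([-0.42, -0.01,  0.33,  1.82,  0.  ,  1.33, -1.9 ]), array([-0.16,  0.39,  0.75,  1.86, -0.31,  1.01, -1.09]), array([-0.41,  0.13,  0.32,  2.06, -0.05,  0.96, -1.87]), array([-0.26,  0.22,  0.49,  1.98, -0.12,  0.97, -1.52])]
166.5 [array([-1.02, -0.06,  0.91,  1.84,  0.05,  1.34,  1.21]), array([ 0.85,  0.36, -0.46,  1.81,  0.18,  1.02,  1.66]), array([-1.06,  0.21,  1.04,  2.08, -0.22,  0.96,  1.43]), array([-0.75,  0.36,  1.09,  2.  , -0.38,  1.  ,  1.86])]
(np.float64(1.8571816405784454), np.float64(2.9059732045705586))
12.825
contact False [ 473.36 -285.24   87.59] 14.0583
gap 24.39657080577996 [0.37 0.26 2.41] [ 0.25  0.04 -0.02] 14.6333
```

View pics/r3.png

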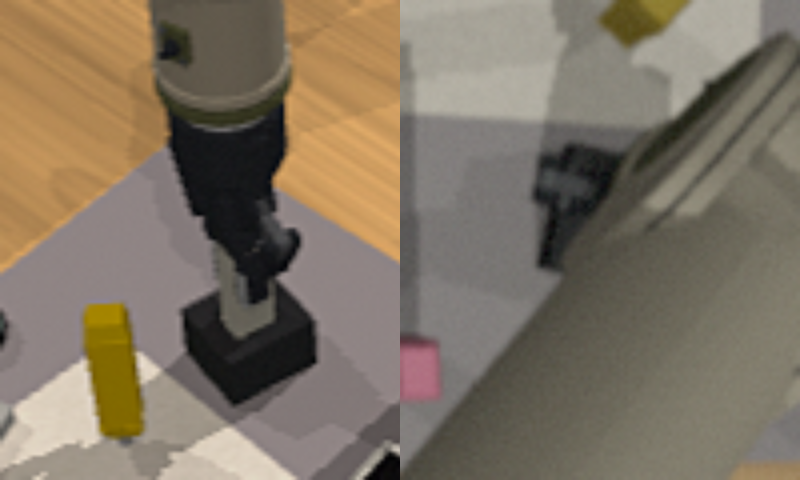

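Reader gripped cleanly (gap 24.4 mm, near-zero side force). Lift, hover over the white patch, and check nose and patch positions.

```bash
python3 - <<'E'
from h import *
np.set_printoptions(precision=1,suppress=True)
T=telemetry;q=np.load("q.npy").tolist()
for n in("scene","top"):
    im=cv2.imread(f"pics/{n}0.png");g=cv2.cvtColor(im,cv2.COLOR_BGR2GRAY)
    pr=[proj(n,[478-.11*s,-66+.994*s,4]) for s in(70,-70)]
    x,y=pr[1];x,y=int(x),int(y);sub=g[y-13:y+14,x-13:x+14];m=(sub<45).astype(np.uint8)
    N,L,S,C=cv2.connectedComponentsWithStats(m);k=1+np.argmax(S[1:,4]);px=C[k]+[x-13,y-13]
    print(n,"pred",pr,"black blob",px,S[k,4],at_z(n,px,4))
p0=np.array([473,-285,87.])
ctrl.line_to([473,-285,165],vel=110);print("gap",T.get_finger_gap(),T.get_ft_force(),T.get_time())
ctrl.line_to([469.5,4.5,120],vel=180);print(T.get_time(),T.get_eef_pos())
e=T.get_eef_pos()
for n in("scene","top"):
    a,_=read_camera(n);cv2.imwrite(f"pics/{n}4.png",a[:,:,::-1])
    pt=[e[0],e[1],e[2]-83.6];print(n,"expected nose px",proj(n,pt),[(r["pixel"],round(r["score"],2)) for r in finder.tip_of(n,"nose_tip")],
      "patches",[(l,np.round(r["pixel"],1),round(r["score"],2),at_z(n,r["pixel"],4)) for l in("patch_white","patch_mid","patch_black") for r in finder.tip_of(n,l)[:1]])
a=cv2.resize(cv2.imread("pics/scene4.png")[140:260,280:440],None,fx=5,fy=5);cv2.imwrite("pics/n4.png",a)
E
```

```text
scene pred [array([360.3, 231.6]), array([317.9, 207.6])] black blob [317.6 208.4] 91 [ 488.4 -134.3    4. ]
top pred [array([284.4, 292.5]), array([345.1, 286.6])] black blob [344.9 287.5] 139 [ 483.5 -135.     4. ]
gap 24.230311244403985 [-0.1  0.4 -2.2] 15.5917
17.3667 [469.5   3.6 120.1]
scene expected nose px [361.2 224.1] [([289.5, 313.8], 0.67)] patches [('patch_white', array([362.6, 230.9]), 0.58, array([464.6,   6.7,   4. ])), ('patch_mid', array([335.7, 218.9]), 0.64, array([482.4, -73.3,   4. ])), ('patch_black', array([317.4, 207.8]), 0.96, array([ 487.3, -136.1,    4. ]))]
top expected nose px [283.9 292.6] [] patches [('patch_white', array([314.7, 288.7]), 0.67, array([479.9, -65.8,   4. ])), ('patch_mid', array([315.8, 289.4]), 0.95, array([478.4, -68.4,   4. ])), ('patch_black', array([345.9, 285.8]), 0.94, array([ 487.5, -137.3,    4. ]))]
```

View pics/n4.png

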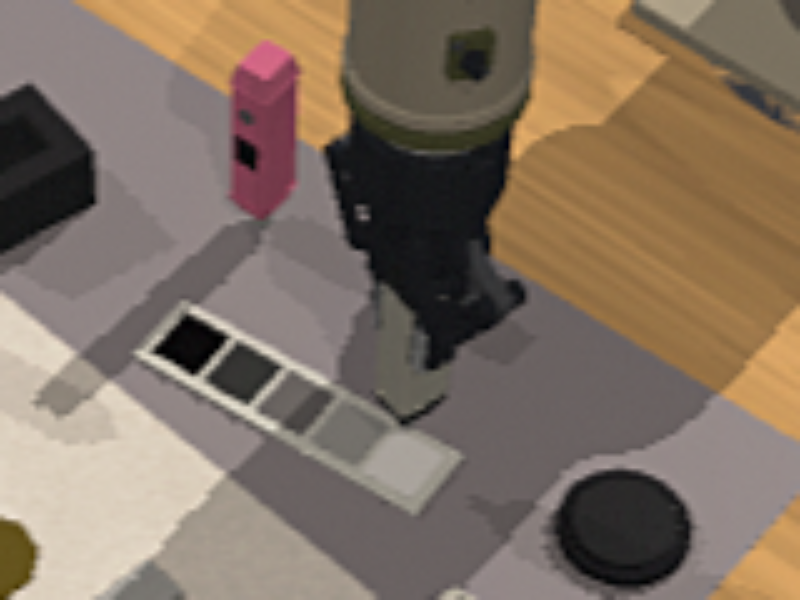

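The nose shows at crop (408,418), i.e. pixel (361.6,223.6), against the expected (361.2,224.1), so the reader sits true in the grip. The white patch is at pixel (362,232.4) and black at (317.6,208.4), both agreeing with the card pose. Pressing with force feedback.

```bash
cat > press.py <<'E'
from h import *
import sys
T=telemetry
def fz(): return np.mean([T.get_ft_force()[2] for _ in range(3)])
def press(x,y,name):
    ctrl.line_to([x,y,100],vel=120);ctrl.line_to([x,y,91],vel=60);ctrl.wait(.25);b=fz();log=[]
    z=88.5
    while z>79:
        ctrl.line_to([x,y,z],vel=20);ctrl.wait(.12);d=fz()-b;log.append((z,round(T.get_eef_pos()[2],1),round(d,2)))
        if d>2.5:break
        z-=.8
    ctrl.wait(.4);print(name,log,"final",round(fz()-b,2),np.round(T.get_eef_pos(),1),round(T.get_time(),1))
    ctrl.line_to([x,y,100],vel=60)
    return log
E
python3 - <<'E'
from press import *
press(469,4.7,"white")
E
```

```text
white [(88.5, np.float64(88.5), np.float64(-1.13)), (87.7, np.float64(87.7), np.float64(-1.59)), (86.9, np.float64(87.0), np.float64(1.15)), (86.10000000000001, np.float64(86.1), np.float64(1.69)), (85.30000000000001, np.float64(85.3), np.float64(1.65)), (84.50000000000001, np.float64(84.5), np.float64(2.73))] final 1.89 [469.1   4.7  84.5] 21.4
```

```bash
python3 - <<'E'
from press import *
def m(): 
    v=[]
    for _ in range(10): v.append(T.get_ft_force()[2]);ctrl.wait(.03)
    return round(np.mean(v),2)
for x,y,nm in((477.5,-65,"mid"),(486,-134.8,"black")):
    ctrl.line_to([x,y,100],vel=120);ctrl.line_to([x,y,90],vel=60);ctrl.wait(.1);b=m()
    ctrl.line_to([x,y,84.2],vel=20);ctrl.wait(.3);print(nm,"dF",m()-b,np.round(T.get_eef_pos(),1),T.get_finger_gap(),round(T.get_time(),1))
    if nm=="black":
        a,_=read_camera("scene");cv2.imwrite("pics/b5.png",cv2.resize(a[140:260,260:420,::-1],None,fx=4,fy=4))
    ctrl.line_to([x,y,100],vel=60)
E
```

```text
mid dF 2.9000000000000004 [477.6 -65.   84.3] 24.288001265898142 24.3
black dF 2.5300000000000002 [ 486.1 -134.9   84.3] 24.324987197031508 27.3
```

View pics/b5.png

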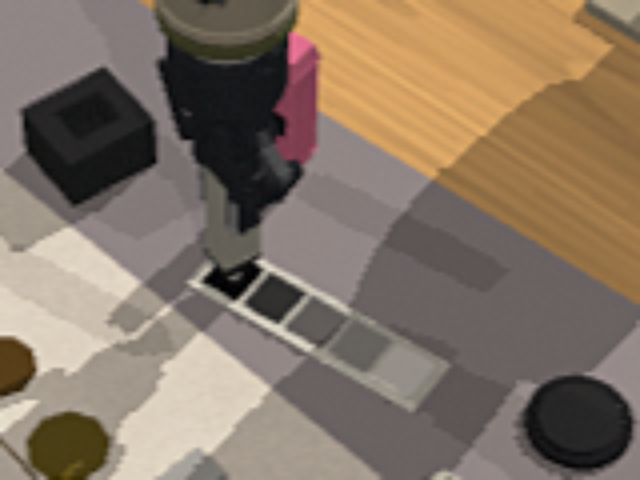

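The nose is pressed on the black patch at picture (232,280), with plausible forces of 2.5–2.9 N. Returning the reader.

```bash
python3 - <<'E'
from press import *
ctrl.line_to([486,-134.8,165],vel=130);ctrl.line_to([473,-285,165],vel=130);ctrl.line_to([473,-285,118],vel=90);ctrl.wait(.2)
print("stop",ctrl.line_to([473,-285,87.2],vel=40,f_stop=8),np.round(T.get_eef_pos(),1),T.get_time())
ctrl.wait(.2);print(np.round(T.get_eef_pos(),1),np.round(T.get_ft_force(),1))
E
```

```text
stop True [ 472.6 -284.9   87.1] 31.35
[ 472.6 -284.8   87.1] [-1.4 -0.2  6.5]
```

```bash
python3 - <<'E'
from press import *
ctrl.open_jaws();ctrl.line_to([472.6,-284.8,200],vel=100);ctrl.reach([420,-60,330],T.get_tcp_rot());ctrl.reach([300,480,300],T.get_tcp_rot());print(T.get_time(),T.get_finger_gap())
for n in("scene","top"):
    a,d=read_camera(n);cv2.imwrite(f"pics/{n}6.png",a[:,:,::-1])
    W=cloud(n,d);k=(np.linalg.norm(W[...,:2]-[473,-285],axis=-1)<40)&(W[...,2]>70);X=W[k]
    print(n,cv2.minAreaRect(X[:,:2].astype(np.float32)),np.percentile(X[:,2],98))
a=cv2.imread("pics/scene6.png")[120:320,200:460];b=cv2.imread("pics/top6.png")[130:350,120:500]
a=cv2.resize(a,(390,300));b=cv2.resize(b,(410,300));cv2.imwrite("pics/f6.png",np.hstack([a,b]))
E
```

```text
36.4833 85.07194732156917
scene ((475.24127197265625, -282.512939453125), (30.505599975585938, 33.28029251098633), 72.83696746826172) 137.53359715373836
top ((470.52337646484375, -283.8547668457031), (25.96982192993164, 32.259063720703125), 77.92292785644531) 141.45259718108642
```

View pics/f6.png

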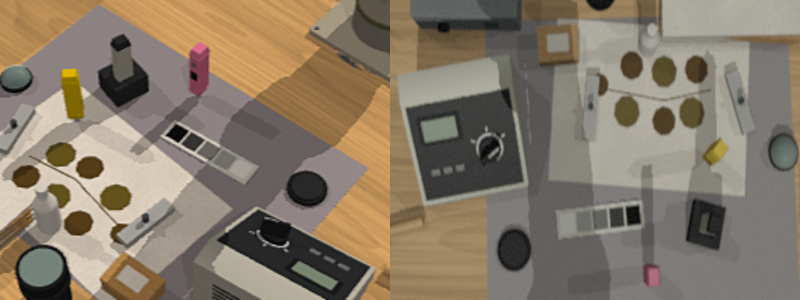

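The reader is back in its cradle at (122,65) in the left half, at the same height as before (137–141 mm). The knob at (490,150) still points right, and the other things look unmoved.

```bash
python3 -c "
from plant import workorder;print(workorder.job_done())"
```

```text
the job is handed in; nothing more can be done
None
```

I handed the job in at about 36.5 s of the 64 s: the knob is in its right-hand click position, white, middle and black were pressed in that order, and the reader is back upright in its cradle with the other things looking unmoved. Nose travel was judged only from wrist force and height, at roughly 2–2.8 mm against the 1.5 mm needed, with the white patch the least certain.

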